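# Clear the fill line and close the fittings box

### The arm

A 7-joint arm with a two-finger parallel gripper is mounted at the origin on the work surface; the furniture and walls round the work are solid. World frame = base frame: x ahead of the robot, y to its left, z up, the work surface at z = 0. Lengths are in m, angles in rad, forces in N, time in s.
With the tool pointing down it reaches from about 0.4 to 0.85 m from the base axis. Payload 10.4 kg.
Tool frame: the origin (TCP) lies between the finger pads, 19 mm behind the fingertips; this is the grasp point; z points along the fingers, y is the line along which they close (so a half turn about z gives the same grasp; the last joint's range is limited). The gripper opens to 85 mm and grips with 20 to 120 N. Pads are 22 mm wide; open, the fingers measure 114 mm over their backs; the gripper's body (76 mm by 85 mm) begins 54 mm behind the grasp point. The pads swing forward as they close: fully open they stand 13 mm farther back than shut.
Start: joints at [1.206, 0.332, -0.065, 1.46, 0.022, 1.35, -0.088], TCP at [0.21, -0.589, 0.25] pointing down, gripper open.
Joint ranges: [-2.6, 2.6], [-0.5, 2.12], [-1.47, 1.34], [0.16, 2.42], [-1.27, 4.41], [0.06, 2.06], [-2.6, 2.6]. Speed limits (rad/s): [2.22, 2.22, 2.79, 2.79, 3.14, 3.14, 3.14].

### API

Orientations are given as a rotation vector (axis times angle).
In Python, from plant import state, camera, camera_params, sign_off gives the robot as it stands.
- The arm moves only by the tool play_rows, never from a script. Its argument "plan" is one flat list of numbers, 5 for each row, row after row: the shift along the tool's x, y, z in cm, then the turn about the tool's z in degrees, then the finger opening in cm, from 0 to 8.54. In form: [x, y, z, spin, claw, x, y, z, spin, claw, ...]. A call has 1 to 12 rows; each row shifts and turns the commanded pose from where the row before left it, along the tool's axes as they then stand; what a row does not reach is not made up. A row lasts 1/10 s, in which the tool goes at most 50 mm and 8.59 degrees, less where a joint would pass 70% of its speed; a pose out of reach is approached as far as the arm can. A call is refused whole if a number of a shift passes 5 or a number of a turn 8.59, either way. A call with a gripper value outside its range is refused whole. The fingers move at their own pace and stop on an object; "force" is the grip in N (left out, the last holds). Time passes only in rows, so rows that do not move let the fingers close. It gives the time, the measured TCP pose, the force, the opening and the grip force at its end, in the units of the state.
- state(): the state, without advancing time (a new reading comes with each control period).
- camera(name): name is "scene" or "side" or "wrist"; returns the picture (384x512x3 uint8, red, green, blue); there is no depth.
- camera_params(name): a dict with "K" (3x3 intrinsics, pixels), "dist_coeffs" ([k1, k2, p1, p2, k3] as OpenCV has them; the pictures are not rectified), "R" (3x3) and "t" (3): a world point X has camera coordinates R X + t. Camera axes: x right, y down, z forward; pixel columns grow to the right and rows downward; lengths in m; the calibration is good to about 2 mm. A picture is of the moment at which its call begins: read the wrist's pose just before it. camera_params takes no time and is no camera call; for the wrist camera it gives the pose at the moment of the call.
- sign_off(): hands the job in; it is judged then, once.
The state is a dict: "time": time; "qpos": joint angles; "joint_vel": joint speeds; "effort": joint torques, N m; "tool_pos": TCP position; "tcp_rot": TCP orientation; "force": force on the tool from outside, world axes, zero at the start; "ft_torque": the same for the moment, N m; "width": finger opening in m; "grasp_force": force on a finger pad.
Only numpy, scipy, OpenCV 4.12 (cv2) and the standard library are available. Lean on these libraries where they do the work, as an engineer would, in place of code of your own. Each camera call takes 0.05 s, during which the arm holds its last target. There are 200 camera calls.

### The job

One rubber bung is stacked on another in the open wooden fittings box and stands above the rim, so the lid cannot close. Take that top bung and set it down upright in the box on the flat wooden rib, then lift the lid off its sloping stand and lower it gently onto the box until it sits flush all round. Everything that is in the box stays in it; do not knock or shift the two white cast cups standing nearby, they are brittle.

Things in the scene. Friction and masses are not known exactly. Their poses are not given: they have to be found in the camera images.
- fittings_box: Open plywood box, fixed. Outside 146 (x) x 191 (y) x 60 mm high; inside 130 x 175, 50 deep; floor 10 thick. Origin: centre of its underside, on the table; z up. In a row along its y (about -57, 0, +57 mm, any order) lie the large bung, the middle bung and the flat rib; the small bung stands on the large one. A dark fill line inside, 43 mm above the floor: the lid's under-panel comes down to it.
- box_rim (a point): Centre of the box's mouth, level with the top of the rim, 60 mm above the table; axes as the box.
- box_floor (a point): Centre of the box's inner floor, 10 mm above the table; axes as the box.
- top_bung: Small dark rubber bung, the one that stands proud: a cone widening upward, 37 mm wide at the top, 32 mm high, 30 to 50 g, upright on the large bung, its top 64 mm above the box floor (14 mm above the rim). Origin: centre of its underside; z up. Grip its upper half (24 mm above the origin) from above, fingers closing along the box's x, where there is most room.
- big_bung: Large dark rubber bung, 45 mm wide at the top, 32 mm high, upright on the box floor under the small one; stays in the box. Origin: centre of its underside.
- mid_bung: Middle rubber bung, 41 mm wide at the top, 32 mm high, upright on the box floor; stays in the box. Origin: centre of its underside.
- wood_rib: Flat wooden rib, 52 (x) x 109 (y) x 8 mm, lying on the box floor, its long side (y) across the box. Origin: centre of its underside. The only place in the box where the small bung can stand below the fill line: its top is then 40 mm above the box floor.
- lid: Plywood lid, 0.2 to 0.33 kg: top panel 150 (x) x 199 (y) x 6 mm over an under-panel 124 x 169 x 7 that enters the box's mouth with 3 mm to spare each side. Origin: centre of the under-panel's lower face; z out of the top. Central flat-sided dark grip rail 14 (x) x 100 (y) x 38 high, top 51 mm above the origin. Goes on either way round. Starts on the stand, z leaning 30 deg to the robot's right.
- lid_seat (a point): Centre of the lower face of the lid's top panel (7 mm above the lid's origin); axes as the lid. Meets box_rim when the lid is seated.
- lid_grip (a point): Point in the lid's grip rail, 40 mm above the lid's origin along its z, 11 mm below the rail's top: where the finger pads should close, along the lid's x, the tool pointing along the lid's -z.
- lid_stand: Wooden stand, fixed, about 165 x 170 mm on the ground, 115 mm high. Its board slopes 30 degrees, low side at its -x (about the robot's right), with a lip 12 mm high along the low edge against which the lid rests. Lift the lid square off the board (along the lid's z) by 20 mm or more to clear the lip. Origin: centre of its foot on the table; z up.
- small_cup: White unfired cast cup, 54 mm wide, 65 mm high, standing upright at the left of the work; leave it alone. Origin: centre of its underside.
- large_cup: White unfired cast cup, 67 mm wide, 81 mm high, standing upright at the right of the work; leave it alone. Origin: centre of its underside.

How it is judged:
By the outcome, as a careful person would: the job done as asked, in the order asked, and still so for the second after the job is handed in, with the robot touching nothing.
It also fails if it takes over 59 s, if anything falls off the work surface, if the arm or the gripper's body presses on something with over 40 N, if the wrist force passes 120 N, or if a joint passes its speed limit or range.

## Working session

There is one attempt and no reset: what is moved stays moved. The work goes in short steps, Python scripts to look and compute and a tool call to move; the robot and the scene stay as the last step left them, time stands still between calls to the robot, and variables do not carry over. Pictures are saved under pics/ and viewed, at most 10 in all, crops included, and the job is handed in when it is done.

Besides the shell and the picture viewer there is one more tool, called after ">>>" by a JSON object that holds its "op" and its "data", one argument or row to a line. play_rows: Moves the arm, as the interface text tells. Its arguments: {"type":"object","properties":{"plan":{"type":"array","items":{"type":"number"}},"force":{"type":"number"}},"required":["plan"]}

```bash
mkdir -p pics; ls; python3 - <<'E'
from plant import *
import cv2,numpy as np
print(state())
for n in ("scene","side","wrist"):
    p=camera_params(n); print(n,p)
    cv2.imwrite(f"pics/{n}0.png",camera(n)[:,:,::-1])
E
```

```text
pics
{'time': 0.0, 'qpos': array([ 1.20643251,  0.33287763, -0.06470401,  1.46094637,  0.02158555,
        1.34992422, -0.08848384]), 'joint_vel': array([ 0.00084753,  0.00069121, -0.00087804, -0.00141189, -0.00103326,
       -0.00150095, -0.00138252]), 'effort': array([ 8.32811367e-06, -6.25438285e+01,  4.91247664e-02, -3.91607523e+01,
        1.61383575e-02,  9.84633429e-03, -5.79829987e-06]), 'tool_pos': array([ 0.20934951, -0.5885134 ,  0.24920992]), 'tcp_rot': array([-3.09441730e+00, -5.34048005e-01,  4.72703790e-04]), 'force': array([ 0.39699524, -0.05488265, -0.59564641]), 'ft_torque': array([ 0.00800228, -0.01167266,  0.0304526 ]), 'grasp_force': 0.0, 'width': 0.08541378345945787}
scene {'K': array([[424.10887948,   0.        , 254.67128721],
       [  0.        , 424.10887948, 191.70506086],
       [  0.        ,   0.        ,   1.        ]]), 'dist_coeffs': array([-0.03926335,  0.        ,  0.        ,  0.        ,  0.        ]), 'R': array([[-0.913221  , -0.40735085, -0.00962761],
       [-0.31319304,  0.71685545, -0.62291924],
       [ 0.26064829, -0.56584763, -0.7822269 
[... 306 characters left out ...]
]), 'R': array([[-0.94594998, -0.32423492, -0.00709649],
       [-0.19123651,  0.57533481, -0.79524742],
       [ 0.26192984, -0.75090717, -0.6062435 ]]), 't': array([0.50113069, 0.19641386, 1.03985431])}
wrist {'K': array([[281.56572698,   0.        , 256.58679406],
       [  0.        , 281.56572698, 192.23494831],
       [  0.        ,   0.        ,   1.        ]]), 'dist_coeffs': array([-0.02151086,  0.        ,  0.        ,  0.        ,  0.        ]), 'R': array([[ 3.34728648e-01, -9.42314183e-01, -8.44098642e-04],
       [-9.09147882e-01, -3.23182627e-01,  2.62684447e-01],
       [-2.47804078e-01, -8.71605995e-02, -9.64881427e-01]]), 't': array([-0.62555537, -0.03473047,  0.37851028])}
```

View pics/scene0.png

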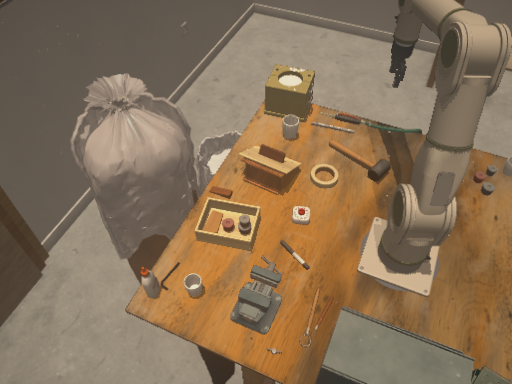

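View pics/side0.png

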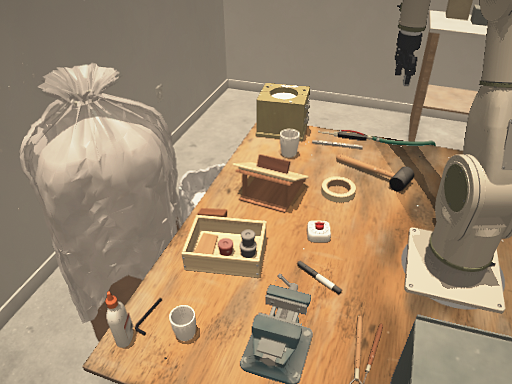

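```bash
python3 - <<'E'
import cv2
def crop(n,x0,y0,x1,y1,s):
    i=cv2.imread(f"pics/{n}0.png")[y0:y1,x0:x1]
    o=cv2.resize(i,None,fx=s,fy=s,interpolation=cv2.INTER_CUBIC)
    for x in range(x0,x1,10):
        cv2.line(o,((x-x0)*s,0),((x-x0)*s,6),(0,255,0),1); cv2.putText(o,str(x),((x-x0)*s,16),0,.33,(0,255,0),1)
    for y in range(y0,y1,10):
        cv2.line(o,(0,(y-y0)*s),(6,(y-y0)*s),(0,255,0),1); cv2.putText(o,str(y),(8,(y-y0)*s+4),0,.33,(0,255,0),1)
    cv2.imwrite(f"pics/{n}0c.png",o)
crop("scene",185,138,310,254,5); crop("side",170,145,320,285,4)
E
```

```text
(no output)
```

View pics/scene0c.png

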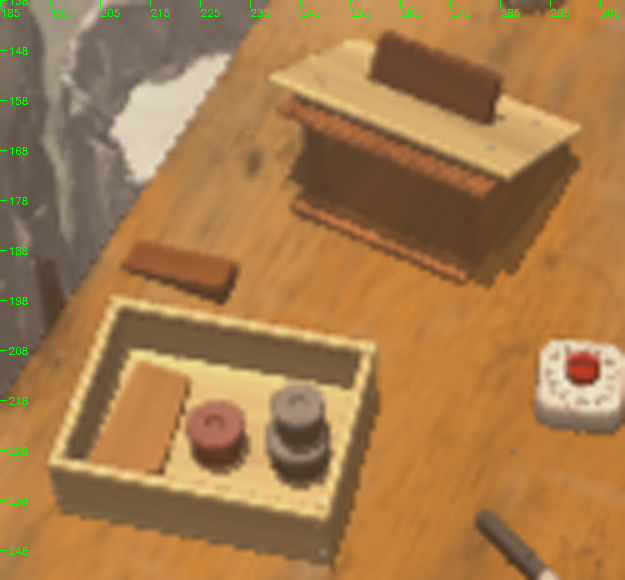

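View pics/side0c.png

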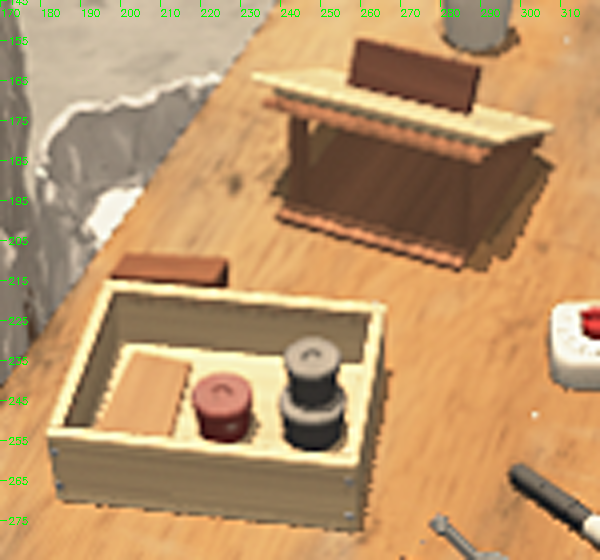

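The pictures show the box (scene px about 228,223) with the rib at its left (far) end, the red middle bung in the centre, and the stack near the robot (240,220). The lid is on the stand at (270,165) with its high side towards the camera. Next I'll fit the poses.

```bash
cat > h.py <<'E'
import numpy as np,cv2
from scipy.optimize import least_squares
from scipy.spatial.transform import Rotation as R
def proj(p,X):
    return cv2.projectPoints(np.atleast_2d(np.array(X,float)),cv2.Rodrigues(p["R"])[0],p["t"],p["K"],p["dist_coeffs"])[0][:,0]
def fit(obs,f,x0):
    # obs: list of (cam params, Nx3 key points in body, Nx2 pixels); f(x)->(R,t)
    def res(x):
        r,t=f(x); return np.concatenate([(proj(p,np.array(k)@r.T+t)-px).ravel() for p,k,px in obs])
    s=least_squares(res,x0,loss="soft_l1"); return s.x,res(s.x).reshape(-1,2)
def box(x): return R.from_euler("z",x[2]).as_matrix(),np.array([x[0],x[1],0])
def lid(x): return R.from_euler("ZY",[x[3],x[4] if len(x)>4 else -np.pi/6]).as_matrix(),x[:3]  # z leans to body -x
def c(px,s,o): return (np.array(px,float)+.5)/s-.5+o
E
cat > m1.py <<'E'
from plant import *
from h import *
S,D=camera_params("scene"),camera_params("side")
o1,o2=(185,138),(170,145)
# box: y axis ~ world -X?  use body y=+ toward image-left (world +X): yaw ~ -90deg ; body x -> world -Y... 
a,b=.073,.0955
BL,BR,FR,FL=(a,b,.06),(a,-b,.06),(-a,-b,.06),(-a,b,.06)
fr,fl=(-a,-b,0),(-a,b,0)
bx,r=fit([(S,[BL,BR,FR,FL,fr,fl],c([(112,298),(377,346),(328,518),(50,463),(335,566),(62,513)],5,o1)),
 (D,[BL,BR,FR,FL,fr,fl],c([(105,284),(385,306),(360,466),(50,436),(362,530),(62,500)],4,o2))],box,[.6,.3,-1.57])
print("box",bx,"\n",r.round(1).tolist())
a,b,h=.075,.0995,.013
# lid: high side = world +Y = body +x ; yaw~+90 -> body y = -X (image right)
L,T,Ri,B=(a,-b,h),(-a,-b,h),(-a,b,h),(a,b,h)
lx,r=fit([(S,[L,T,Ri,B],c([(270,76),(347,38),(580,128),(510,180)],5,o1)),
 (D,[L,Ri,B],c([(250,75),(553,130),(492,146)],4,o2))],lid,[.6,0,.12,1.57])
print("lid",lx,np.degrees(lx[3]),"\n",r.round(1).tolist())
# top bung, top face centre at z .074 ; scene (297,399), side (312,355)
P=lambda x:(np.eye(3),np.array([x[0],x[1],.074]))
print("bung",fit([(S,[(0,0,0)],c([(297,402)],5,o1)),(D,[(0,0,0)],c([(312,357)],4,o2))],P,[.5,.3]))
E
python3 m1.py
```

```text
box [ 0.56501446  0.12951124 -1.36974891] 
 [[0.1, -0.5], [0.2, -1.0], [0.6, -0.0], [-0.1, 0.5], [-0.5, -0.1], [-0.3, 0.2], [0.2, -0.8], [0.8, -0.6], [0.3, -0.1], [-0.4, 0.1], [-0.2, 0.7], [-0.6, 0.8]]
lid [ 0.54192049 -0.17024152  0.05385165  1.46723996] 84.06665735052027 
 [[-0.9, -0.1], [1.4, -0.0], [-0.2, 0.2], [-0.9, -0.9], [-0.4, 0.8], [0.1, 0.5], [2.0, -0.7]]
bung (array([0.51106066, 0.11678177]), array([[-0.00146698,  0.08400891],
       [-0.00352156, -0.07507768]]))
```

```bash
cat >> h.py <<'E'
def nav(s,target,ang=None):
    """print shift in tool axes [cm] (after the spin) and spin [deg] to bring TCP to target, tool y along world angle ang (deg, mod 180)"""
    r=R.from_rotvec(s["tcp_rot"]).as_matrix(); sp=0
    if ang is not None:
        cur=np.degrees(np.arctan2(r[1,1],r[0,1])); sp=-((ang-cur+90)%180-90)
        r=r@R.from_euler("z",sp,degrees=True).as_matrix()
    d=r.T@(np.array(target)-s["tool_pos"])*100
    print("spin %.2f  shift %s"%(sp,d.round(2)), "t",round(s["time"],2)); return sp,d
E
python3 - <<'E'
from plant import *
from h import *
nav(state(),[.50,.117,.28],-78.5)
S,D=camera_params("scene"),camera_params("side")
P=lambda h:lambda x:(np.eye(3),np.array([x[0],x[1],h]))
print("small cup rim centre",fit([(S,[(0,0,0)],[(193.5,279)]),(D,[(0,0,0)],[(182.5,311)])],P(.065),[.6,.3]))
print("large cup",fit([(S,[(0,0,0)],[(290,118)]),(D,[(0,0,0)],[(289.5,132.5)])],P(.081),[.6,-.3]))
E
```

```text
spin 8.09  shift [ 42.54 -63.35  -3.  ] t 0.15
small cup rim centre (array([0.56255804, 0.37522596]), array([[-0.48739658, -1.04187761],
       [ 0.35633664,  0.62930234]]))
large cup (array([ 0.54466935, -0.39901947]), array([[ 0.27930042,  0.22355005],
       [-0.24778957, -0.20902039]]))
```

>>> {"op": "play_rows", "data": {
  "plan": [0,0,-3,8.09,8.5,2.66,-3.96,0,0,8.5,2.66,-3.96,0,0,8.5,2.66,-3.96,0,0,8.5,2.66,-3.96,0,0,8.5,2.66,-3.96,0,0,8.5,2.66,-3.96,0,0,8.5,2.66,-3.96,0,0,8.5,2.66,-3.96,0,0,8.5],
  "force": 40
}}

```text
time: 1.05
tool_pos: [0.3551, -0.2341, 0.28]
tcp_rot: [3.125, 0.314, -0.0]
force: [1.1, -0.6, 0.2]
width: 0.0851
grasp_force: 0.0
```

```bash
python3 - <<'E'
from plant import *
from h import *
s=state();print(s["tool_pos"],s["joint_vel"].round(2),s["qpos"].round(2));nav(s,[.50,.117,.28],-78.5)
E
```

```text
[ 0.35514004 -0.23409393  0.27999809] [-0.43 -0.25 -0.56  0.2  -0.14  0.01 -0.94] [ 0.87 -0.11 -0.36  1.88 -0.04  1.36 -0.85]
spin -0.01  shift [ 2.119e+01 -3.152e+01 -2.000e-02] t 1.05
```

>>> {"op": "play_rows", "data": {
  "plan": [2.66,-3.96,0,0,8.5,2.66,-3.96,0,0,8.5,2.66,-3.96,0,0,8.5,2.66,-3.96,0,0,8.5,2.66,-3.96,0,0,8.5,2.66,-3.96,0,0,8.5,2.66,-3.96,0,0,8.5,2.56,-3.8,0,0,8.5,0,0,0,0,8.5,0,0,0,0,8.5]
}}

```text
time: 2.05
tool_pos: [0.4994, 0.1159, 0.2795]
tcp_rot: [-3.125, -0.318, 0.002]
force: [-0.1, 0.2, -0.5]
width: 0.0847
grasp_force: 0.0
```

```bash
python3 - <<'E'
from plant import *
from h import *
import pickle
s=state();p=camera_params("wrist");im=camera("wrist")[:,:,::-1];cv2.imwrite("pics/w1.png",im)
pickle.dump((s,p),open("w1.pkl","wb"))
o=cv2.resize(im,None,fx=1.5,fy=1.5,interpolation=cv2.INTER_CUBIC)
o=cv2.copyMakeBorder(o,0,0,0,0,0)
for x in range(0,512,50): cv2.putText(o,str(x),(int(x*1.5),10),0,.35,(0,255,0),1)
for y in range(0,384,50): cv2.putText(o,str(y),(0,int(y*1.5)+4),0,.35,(0,255,0),1)
cv2.imwrite("pics/w1v.png",o); print(s["tool_pos"],s["qpos"].round(2))
E
```

```text
[0.49944944 0.11594475 0.27948264] [ 0.46  0.14 -0.84  1.67  0.11  1.37 -1.76]
```

View pics/w1v.png

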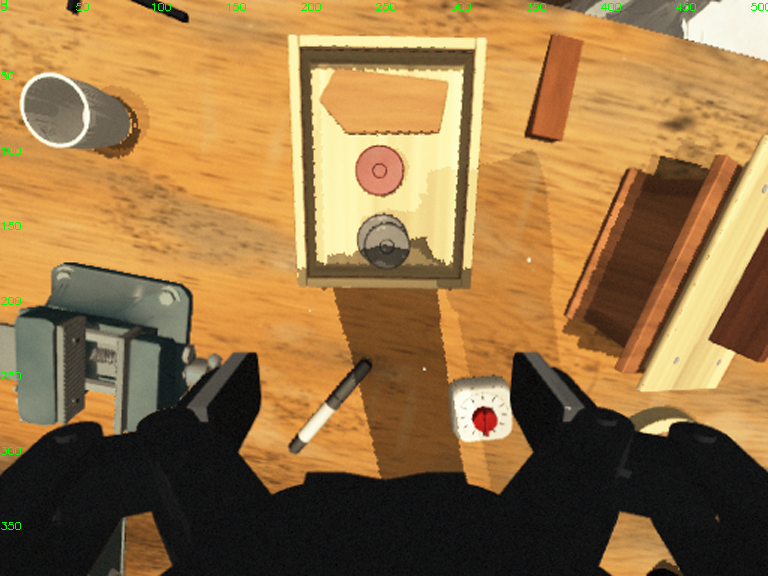

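The wrist picture shows the box rim corners (crop px) at (289,36), (486,39), (470,288) and (298,286). The red bung is at (380,170), the small bung's top at (387,246), and the rib spans x 320–448 and y 70–133.

```bash
python3 - <<'E'
from plant import *
from h import *
import pickle
s,p=pickle.load(open("w1.pkl","rb"))
a,b=.073,.0955
BL,BR,FR,FL=(a,b,.06),(a,-b,.06),(-a,-b,.06),(-a,b,.06)  # body x ~ -Y world (image right)
w=lambda q:c(q,1.5,(0,0))
ow=(p,[FL,BL,BR,FR],w([(289,36),(486,39),(470,288),(298,286)]))
bw,r=fit([ow],box,[.565,.13,-1.37]); print("box wrist",bw,np.degrees(bw[2]),r.round(1).tolist())
P=lambda h:lambda x:(np.eye(3),np.array([x[0],x[1],h]))
rb,tb=box(bw)
for n,h,q,o in (("top",.074,(387,246),.0),("mid",.042,(380,170),0),("rib",.018,(385,101),0)):
    x,_=fit([(p,[(0,0,0)],w([q]))],P(h),[.55,.13]); print(n,x,"in box",(rb.T@(np.r_[x,0]-tb))[:2])
E
```

```text
box wrist [ 0.56585723  0.12797086 -1.38229269] -79.19953739750457 [[-0.9, -0.6], [0.8, -0.5], [0.3, 1.1], [-0.3, 0.9]]
top [0.51029768 0.11550855] in box [ 0.00183028 -0.05691066]
mid [0.56600449 0.13278212] in box [-0.00469844  0.00104623]
rib [0.62242707 0.14015348] in box [-0.00136624  0.05785064]
```

```bash
python3 - <<'E'
from plant import *
from h import *
nav(state(),[.5105,.116,.066],-79)
E
```

```text
spin 0.49  shift [ 1.13  0.06 21.36] t 2.1
```

>>> {"op": "play_rows", "data": {
  "plan": [1.1,0.06,3,0.5,6.2,0,0,4,0,6.2,0,0,4,0,6.2,0,0,3.5,0,6.2,0,0,2.5,0,6.2,0,0,1.5,0,6.2,0,0,1.5,0,6.2,0,0,1.3,0,6.2,0,0,0,0,6.2]
}}

```text
time: 3.0
tool_pos: [0.5101, 0.1161, 0.0659]
tcp_rot: [3.127, 0.3, -0.002]
force: [0.1, 0.6, 0.2]
width: 0.062
grasp_force: 0.0
```

>>> {"op": "play_rows", "data": {
  "plan": [0,0,0,0,4.5,0,0,0,0,3,0,0,0,0,3,0,0,0,0,3,0,0,0,0,3,0,0,0,0,3],
  "force": 25
}}

```text
time: 3.6
tool_pos: [0.5113, 0.1169, 0.068]
tcp_rot: [3.127, 0.301, 0.003]
force: [-1.4, -0.1, 6.3]
width: 0.0347
grasp_force: 24.9
```

>>> {"op": "play_rows", "data": {
  "plan": [0,0,-1,0,3,0,0,-1.5,0,3,0,0,-2.5,0,3,0,0,0,0,3]
}}

```text
time: 4.0
tool_pos: [0.5124, 0.1174, 0.121]
tcp_rot: [-3.127, -0.301, -0.008]
force: [0.2, 1.7, -0.5]
width: 0.0344
grasp_force: 25.0
```

```bash
python3 - <<'E'
from plant import *
from h import *
s=state();print(s["tool_pos"],s["width"],s["force"]);nav(s,[.6225,.1395,.050],-79)
p=camera_params("wrist");im=camera("wrist")[:,:,::-1];cv2.imwrite("pics/w2.png",im[0:384,100:412]); 
import pickle; pickle.dump((s,p),open("w2.pkl","wb"))
E
```

```text
[0.51238276 0.11738875 0.12095723] 0.0343944068949915 [ 0.20948512  1.69024814 -0.54839648]
spin 0.00  shift [11.19 -0.07  7.15] t 4.0
```

View pics/w2.png

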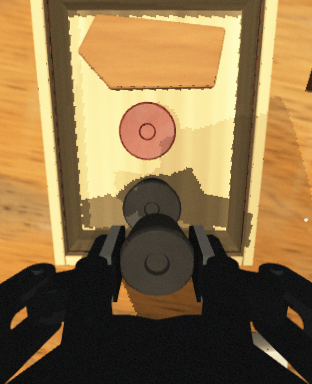

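The small bung is held upright between the pads at (157,258). The big bung at (152,205), the red bung and the rib are undisturbed.

>>> {"op": "play_rows", "data": {
  "plan": [1.5,0,0,0,3,2.5,0,0,0,3,3,0,0,0,3,2.6,0,0,0,3,1.6,-0.07,0,0,3,0,0,2,0,3,0,0,2,0,3,0,0,1.5,0,3,0,0,1,0,3,0,0,0.5,0,3,0,0,0,0,3]
}}

```text
time: 5.15
tool_pos: [0.6202, 0.1386, 0.0467]
tcp_rot: [3.127, 0.301, -0.001]
force: [-0.9, -0.1, -0.5]
width: 0.0344
grasp_force: 25.0
```

>>> {"op": "play_rows", "data": {
  "plan": [0,0,0.15,0,3,0,0,0.1,0,3,0,0,0,0,3]
}}

```text
time: 5.45
tool_pos: [0.6206, 0.1387, 0.0449]
tcp_rot: [3.127, 0.301, 0.001]
force: [0.3, 0.1, 0.4]
width: 0.0344
grasp_force: 25.0
```

>>> {"op": "play_rows", "data": {
  "plan": [0.1,0,0.1,0,3,0,0,0.1,0,3,0,0,0,0,3]
}}

```text
time: 5.75
tool_pos: [0.622, 0.1391, 0.0443]
tcp_rot: [3.127, 0.301, 0.002]
force: [-4.6, -1.5, 12.8]
width: 0.0344
grasp_force: 25.7
```

>>> {"op": "play_rows", "data": {
  "plan": [0,0,0.1,0,3,0,0,0,0,3]
}}

```text
time: 5.95
tool_pos: [0.6224, 0.1394, 0.0442]
tcp_rot: [3.127, 0.301, 0.004]
force: [-5.8, -3.1, 19.8]
width: 0.0341
grasp_force: 26.0
```

>>> {"op": "play_rows", "data": {
  "plan": [0,0,-0.18,0,3,0,0,0,0,3.6,0,0,0,0,4,0,0,0,0,5,0,0,0,0,6,0,0,0,0,6,0,0,-1,0,6,0,0,-3,0,6,0,0,-5,0,6,0,0,-5,0,6,-2,0,-4,0,6,0,0,0,0,6]
}}

```text
time: 7.15
tool_pos: [0.6026, 0.1367, 0.2307]
tcp_rot: [-3.126, -0.303, -0.015]
force: [0.6, -0.2, 0.1]
width: 0.0598
grasp_force: 0.0
```

```bash
python3 - <<'E'
from plant import *
from h import *
s=state();print(s["tool_pos"])
import pickle
p=camera_params("wrist");im=camera("wrist")[:,:,::-1];cv2.imwrite("pics/w3.png",im); pickle.dump((s,p),open("w3.pkl","wb"))
nav(s,[.53,-.10,.30],-96)
E
```

```text
[0.60258102 0.13674405 0.23071029]
spin 17.06  shift [-4.68 24.29 -7.03] t 7.15
```

View pics/w3.png

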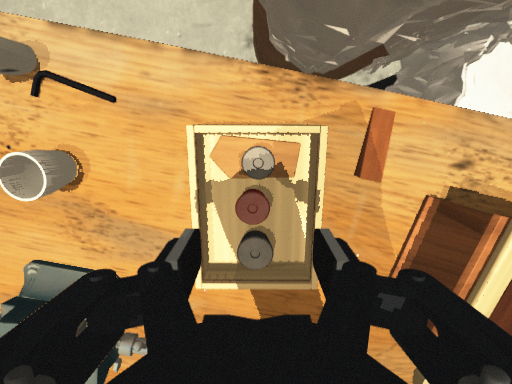

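The small bung now stands upright on the rib (258,162), and the red and large bungs are in place. Next is the lid.

>>> {"op": "play_rows", "data": {
  "plan": [0,0,-3.5,8.5,7,0,0,-3.5,8.5,7,-1,4,0,0,7,-1.2,4.5,0,0,7,-1.2,4.5,0,0,7,-1.2,4.5,0,0,7,-1.2,4.5,0,0,7,-1.2,4.5,0,0,7,-0.7,3,0,0,7,0,0,0,0,7,0,0,0,0,7]
}}

```text
time: 8.3
tool_pos: [0.494, -0.1504, 0.2929]
tcp_rot: [-3.137, 0.167, 0.001]
force: [0.5, 0.2, 0.4]
width: 0.07
grasp_force: 0.0
```

```bash
python3 - <<'E'
from plant import *
from h import *
s=state();print(s["tool_pos"])
import pickle
p=camera_params("wrist");im=camera("wrist")[:,:,::-1];cv2.imwrite("pics/w4.png",im); pickle.dump((s,p),open("w4.pkl","wb"))
q=proj(p,[[.54,-.17,.08]])[0].astype(int);print(q)
x0,y0=max(q[0]-130,0),max(q[1]-100,0); print(x0,y0)
cv2.imwrite("pics/w4c.png",cv2.resize(im[y0:y0+200,x0:x0+260],None,fx=3,fy=3,interpolation=cv2.INTER_CUBIC))
E
```

```text
[ 0.49400553 -0.15040208  0.29289792]
[267 131]
137 31
```

View pics/w4c.png

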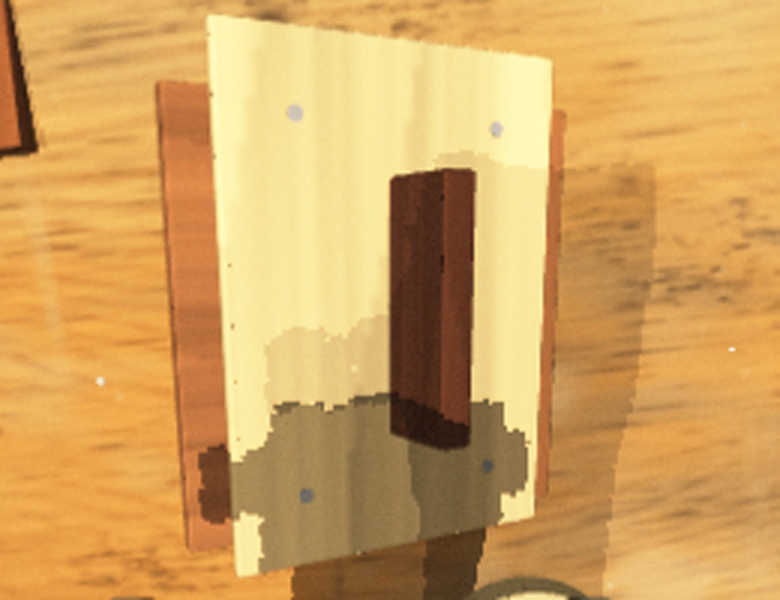

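The crop shows the panel corners at (208,14), (551,60), (533,520) and (238,577). The rail's top face runs from (443–475,171) to (440–468,444).

```bash
cat > m2.py <<'E'
from plant import *
from h import *
import pickle
s,p=pickle.load(open("w4.pkl","rb"))
a,b,h=.075,.0995,.013
k=[(a,-b,h),(-a,-b,h),(-a,b,h),(a,b,h),(.007,-.05,.051),(-.007,-.05,.051),(-.007,.05,.051),(.007,.05,.051),(.007,-.05,.013),(.007,.05,.013)]
px=c([(208,14),(551,60),(533,520),(238,577),(443,172),(475,170),(468,445),(440,447),(390,178),(390,432)],3,(137,31))
ow=(p,k,px)
for x0 in ([.54,-.17,.07,1.47],[.54,-.17,.07,1.47,-.52]):
    x,r=fit([ow],lid,x0); print(x.round(4),np.degrees(x[3:]).round(1),r.round(1).tolist())
S,D=camera_params("scene"),camera_params("side")
L,T,Ri,B=k[0],k[1],k[2],k[3]
o=[ow,(S,[L,T,Ri,B],c([(270,76),(347,38),(580,128),(510,180)],5,(185,138))),(D,[L,Ri],c([(250,75),(553,130)],4,(170,145)))]
x,r=fit(o,lid,[.54,-.17,.07,1.47]); print("joint",x.round(4),np.degrees(x[3]),r.round(1).tolist())
E
python3 m2.py
```

```text
[ 0.5373 -0.1664  0.0593  1.4764] [84.6] [[0.7, 0.1], [0.3, -0.1], [0.0, -1.5], [0.4, -0.1], [-0.0, -1.0], [0.1, 0.2], [0.4, 0.3], [-0.2, 1.1], [-1.6, -0.0], [-1.2, 0.3]]
[ 0.5373 -0.1665  0.0593  1.4763 -0.5218] [ 84.6 -29.9] [[0.7, 0.1], [0.4, -0.1], [0.1, -1.5], [0.3, -0.2], [-0.1, -1.0], [0.0, 0.2], [0.4, 0.3], [-0.2, 1.1], [-1.5, -0.0], [-1.2, 0.3]]
joint [ 0.5374 -0.1664  0.0593  1.4764] 84.59290983070922 [[0.6, 0.0], [0.3, -0.2], [-0.0, -1.6], [0.3, -0.2], [-0.1, -1.1], [0.0, 0.1], [0.4, 0.2], [-0.2, 1.0], [-1.6, -0.1], [-1.3, 0.3], [-0.3, 0.1], [1.8, 0.1], [0.6, 0.0], [0.2, -0.9], [0.5, 0.5], [1.3, -0.2]]
```

```bash
python3 - <<'E'
from plant import *
from h import *
nav(state(),[.5356,-.1858,.105],84.6)
E
```

```text
spin -0.56  shift [ 4.45  3.26 18.8 ] t 8.35
```

>>> {"op": "play_rows", "data": {
  "plan": [2.2,1.6,2,-0.56,4.2,2.25,1.66,3,0,4.2,0,0,4,0,4.2,0,0,3,0,4.2,0,0,2,0,4.2,0,0,1.5,0,4.2,0,0,1,0,4.2,0,0,0,0,4.2,0,0,0,0,4.2],
  "force": 20
}}

```text
time: 9.25
tool_pos: [0.5359, -0.1869, 0.1291]
tcp_rot: [3.138, -0.149, 0.002]
force: [0.9, 0.5, 0.6]
width: 0.0422
grasp_force: 0.0
```

```bash
python3 - <<'E'
from plant import *
from h import *
import pickle
s=state();nav(s,[.5356,-.1858,.105],84.6)
p=camera_params("side");im=camera("side")[:,:,::-1]
w=camera("wrist")[:,:,::-1]
q=proj(p,[[.54,-.18,.1]])[0].astype(int)
a=cv2.resize(im[q[1]-50:q[1]+50,q[0]-65:q[0]+65],None,fx=4,fy=4,interpolation=cv2.INTER_CUBIC)
b=cv2.resize(w,(280,210)); 
o=np.zeros((610,520,3),np.uint8);o[:400]=a;o[400:,:280]=b;cv2.imwrite("pics/p5.png",o[:600])
E
```

```text
spin -0.02  shift [-0.04 -0.11  2.41] t 9.25
```

View pics/p5.png

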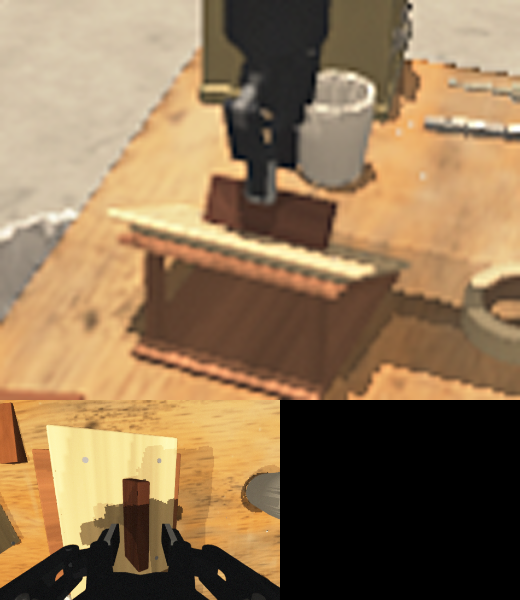

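The fingers straddle the rail, centred in y, and are still about 24 mm high. I'll go on down.

>>> {"op": "play_rows", "data": {
  "plan": [0,-0.1,1,0,4,0,0,0.8,0,4,0,0,0.4,0,4,0,0,0.2,0,4,0,0,0,0,4]
}}

```text
time: 9.85
tool_pos: [0.5352, -0.1861, 0.1039]
tcp_rot: [-3.138, 0.149, 0.001]
force: [-0.3, 0.4, 0.6]
width: 0.0395
grasp_force: 0.0
```

>>> {"op": "play_rows", "data": {
  "plan": [0,0,0,0,3.2,0,0,0,0,2.6,0,0,0,0,2.3,0,0,0,0,2.1]
}}

```text
time: 10.25
tool_pos: [0.5358, -0.1841, 0.1048]
tcp_rot: [-3.136, 0.147, -0.0]
force: [-1.2, 6.0, 3.6]
width: 0.0241
grasp_force: 18.6
```

>>> {"op": "play_rows", "data": {
  "plan": [0,0,-1,0,2,0,0,-2,0,1.8,0,0,-2.5,0,1.6,0,0,-2.5,0,1.4,0,0,-2.5,0,1.2,0,0,-2,0,1.2,0,0,0,0,1.2,0,0,0,0,1.2]
}}

```text
time: 11.05
tool_pos: [0.5355, -0.1864, 0.2298]
tcp_rot: [3.137, -0.15, 0.002]
force: [-0.1, 0.3, -0.5]
width: 0.012
grasp_force: 0.0
```

```bash
python3 - <<'E'
from plant import *
from h import *
import pickle
s=state();p=camera_params("wrist");w=camera("wrist")[:,:,::-1];cv2.imwrite("pics/w6.png",w);pickle.dump((s,p),open("w6.pkl","wb"))
p=camera_params("side");im=camera("side")[:,:,::-1]
q=proj(p,[[.54,-.18,.1]])[0].astype(int)
a=cv2.resize(im[q[1]-40:q[1]+50,q[0]-65:q[0]+65],None,fx=3,fy=3,interpolation=cv2.INTER_CUBIC)
b=cv2.resize(w[60:384,100:440],None,fx=1,fy=1)
o=np.zeros((600,740,3),np.uint8);o[:270,:390]=a;o[:324,400:740]=b;cv2.imwrite("pics/p6.png",o[:330])
E
```

```text
(no output)
```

View pics/p6.png

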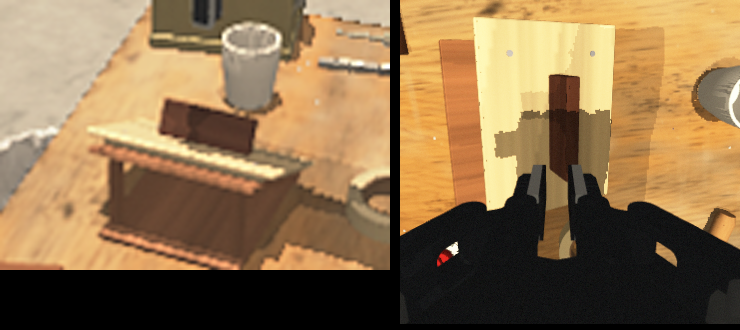

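The lid slipped out: I lifted faster than it could turn upright. It still lies on the stand, with panel corners at about (173,77) and (314,85) in the full wrist frame. I'll re-measure before regripping.

```bash
python3 - <<'E'
from plant import *
from h import *
import pickle
s,p=pickle.load(open("w6.pkl","rb"))
a,b,h=.075,.0995,.013
k=[(a,-b,h),(-a,-b,h),(.007,-.05,.051),(-.007,-.05,.051),(.007,-.05,.013)]
px=np.array([(173,77),(314,85),(263,136.5),(279,136),(249,135)],float)
r,t=lid([.5374,-.1664,.0593,1.4764]); print((proj(p,np.array(k)@r.T+t)-px).round(1).tolist())
# slide along the slope: x,y(slope),yaw
f=lambda x: lid([.5374+x[0]+x[1]*np.cos(1.4764)*.866,-.1664+x[1]*.866,.0593+x[1]*.5,x[2]])
x,rr=fit([(p,k,px)],f,[0,0,1.4764]);print(x,f(x)[1],np.degrees(x[2]),rr.round(1).tolist())
# template check of the lid patch between w4 and w6 by ORB-free way: corners refined
g=cv2.cvtColor(cv2.imread("pics/w6.png"),6)
print(cv2.cornerSubPix(g,px[:2].astype(np.float32).reshape(-1,1,2),(4,4),(-1,-1),(3,30,.01))[:,0])
t=f(x)[1];u=np.array([np.cos(x[2]),np.sin(x[2])]);tg=np.r_[t[:2]-.0185*u,t[2]+.0422]
print("target",tg);nav(s,tg,np.degrees(x[2]))
E
```

```text
[[-14.4, -2.9], [-11.3, -1.1], [-9.0, -1.3], [-11.3, -1.4], [-14.2, -2.0]]
[-0.00154974 -0.01199132  1.47809359] [np.float64(0.5348714624593524), np.float64(-0.17678447927213464), np.float64(0.053304342221631267)] 84.68852420979697 [[0.5, 0.2], [-2.7, 0.8], [2.9, -0.1], [-0.0, -0.1], [-3.2, -0.8]]
[[173.63136   76.398125]
 [314.726     86.676796]]
target [ 0.53315892 -0.19520504  0.09550434]
spin -0.16  shift [-0.16  0.88 13.43] t 11.05
```

```bash
python3 - <<'E'
from plant import *
from h import *
nav(state(),[.494,-.1504,.2929],84.03)
E
```

```text
spin 0.51  shift [-4.45 -3.14 -6.43] t 11.15
```

>>> {"op": "play_rows", "data": {
  "plan": [0,0,-3.2,0.5,7,0,0,-3.23,0,7,-2.2,-1.6,0,0,7,-2.25,-1.54,0,0,7,0,0,0,0,7,0,0,0,0,7,0,0,0,0,7,0,0,0,0,7]
}}

```text
time: 11.95
tool_pos: [0.4946, -0.1508, 0.2931]
tcp_rot: [-3.137, 0.164, 0.001]
force: [-0.1, 0.8, 0.6]
width: 0.0696
grasp_force: 0.0
```

```bash
cat > m3.py <<'E'
from plant import *
from h import *
import pickle,sys
s=state();p=camera_params("wrist");im=camera("wrist")[:,:,::-1].copy();cv2.imwrite("pics/w7.png",im);pickle.dump((s,p),open("w7.pkl","wb"))
s4,p4=pickle.load(open("w4.pkl","rb")); i4=cv2.imread("pics/w4.png"); print(s["tool_pos"]-s4["tool_pos"])
a,b,h=.075,.0995,.013
k=np.array([(a,-b,h),(-a,-b,h),(-a,b,h),(a,b,h),(.007,-.05,.051),(-.007,-.05,.051),(-.007,.05,.051),(.007,.05,.051),(.007,-.05,.013),(.007,.05,.013)])
px=c([(208,14),(551,60),(533,520),(238,577),(443,172),(475,170),(468,445),(440,447),(390,178),(390,432)],3,(137,31)).astype(np.float32)
G=lambda i:cv2.cvtColor(i,6)
n,st,er=cv2.calcOpticalFlowPyrLK(G(i4),G(im),px.reshape(-1,1,2),None,winSize=(15,15),maxLevel=3)
n=n[:,0];print("flow",(n-px).round(1).tolist(),st.ravel(),er.ravel().round(1))
x,r=fit([(p,k,n)],lid,[.5374,-.1664,.0593,1.4764]);print(x.round(4),r.round(1).tolist())
x,r=fit([(p,k,n)],lid,[.5374,-.1664,.0593,1.4764,-.52]);print(x.round(4),r.round(1).tolist())
# stand itself must not have moved: check a far static patch
q=np.float32([[25,50],[400,60]]).reshape(-1,1,2)
E
python3 m3.py
```

```text
[ 0.00058992 -0.00040878  0.00022838]
flow [[12.699999809265137, 5.400000095367432], [10.899999618530273, 2.0], [9.0, 0.8999999761581421], [8.100000381469727, -56.5], [9.899999618530273, 2.0999999046325684], [9.399999618530273, 2.200000047683716], [8.800000190734863, 0.800000011920929], [9.0, 0.800000011920929], [9.899999618530273, 2.0], [8.100000381469727, 1.2999999523162842]] [1 1 1 1 1 1 1 1 1 1] [22.3  3.5  7.1 31.   7.2  3.8  4.1  1.6  5.4 12. ]
[ 0.5349 -0.1779  0.054   1.4733] [[0.6, -2.2], [-2.3, 0.8], [-2.3, -2.0], [2.1, 56.0], [0.5, -0.7], [0.6, 0.4], [0.4, 0.1], [0.0, 0.8], [-1.7, 0.0], [-0.6, -0.4]]
[ 0.5348 -0.1798  0.0516  1.4714 -0.463 ] [[0.6, -0.8], [0.8, 0.6], [0.2, -1.6], [1.7, 54.0], [-0.6, -0.6], [0.1, 0.5], [-0.2, -0.0], [-1.1, 0.6], [-0.9, 0.2], [-0.0, -0.9]]
```

The lid slid about 13 mm down, so its top panel now rides on the lip and its tilt is about 28°. I'll regrip deeper and harder, then lift slowly while the pads turn it level.

```bash
python3 - <<'E'
from plant import *
from h import *
u=np.array([np.cos(1.4725),np.sin(1.4725)])
t=np.r_[np.array([.5348,-.1788])-.0175*u,.0995];print(t);nav(state(),t,np.degrees(1.4725))
E
```

```text
[ 0.53308258 -0.19621552  0.0995    ]
spin -0.34  shift [ 4.29  4.16 19.36] t 12.0
```

>>> {"op": "play_rows", "data": {
  "plan": [2.1,2,2,-0.34,4.2,2.19,2.16,3,0,4.2,0,0,4,0,4.2,0,0,3,0,4.2,0,0,2.5,0,4.2,0,0,2,0,4,0,0,1.5,0,4,0,0,0.8,0,4,0,0,0,0,4,0,0,0,0,4],
  "force": 60
}}

```text
time: 13.0
tool_pos: [0.5334, -0.1961, 0.1064]
tcp_rot: [3.138, -0.154, 0.002]
force: [-0.5, -0.5, 0.3]
width: 0.0399
grasp_force: 0.0
```

```bash
python3 - <<'E'
from plant import *
from h import *
nav(state(),[.5331,-.1962,.0975],np.degrees(1.4725))
E
```

```text
spin 0.02  shift [-0.03  0.01  0.89] t 13.0
```

>>> {"op": "play_rows", "data": {
  "plan": [0,0,0.4,0,3.4,0,0,0.2,0,3,0,0,0.2,0,3,0,0,0.1,0,3,0,0,0,0,3]
}}

```text
time: 13.5
tool_pos: [0.5332, -0.1956, 0.0968]
tcp_rot: [-3.138, 0.153, -0.001]
force: [0.4, 1.9, 1.8]
width: 0.0297
grasp_force: 1.1
```

>>> {"op": "play_rows", "data": {
  "plan": [0,0,0,0,2.4,0,0,0,0,2,0,0,0,0,1.5,0,0,0,0,1.2]
}}

```text
time: 13.9
tool_pos: [0.5334, -0.1944, 0.0973]
tcp_rot: [-3.136, 0.152, -0.001]
force: [-2.0, 4.4, 8.5]
width: 0.0234
grasp_force: 56.6
```

>>> {"op": "play_rows", "data": {
  "plan": [0,-0.1,-0.3,0,1,0,-0.1,-0.3,0,1,0,-0.1,-0.3,0,1,0,0,0,0,1]
}}

```text
time: 14.3
tool_pos: [0.5339, -0.1944, 0.1075]
tcp_rot: [3.136, -0.156, 0.003]
force: [-1.9, -3.3, 11.7]
width: 0.0198
grasp_force: 57.9
```

```bash
cat > m4.py <<'E'
from plant import *
from h import *
a,b,h=.075,.0995,.013
L,T,Ri,B=(a,-b,h),(-a,-b,h),(-a,b,h),(a,b,h)
obs=[]
for n,k,q,s,o in (("scene",[L,T,Ri,B],[(270,76),(347,38),(580,128),(510,180)],5,(185,138)),("side",[L,Ri,B],[(250,75),(553,130),(492,146)],4,(170,145))):
    px=c(q,s,o).astype(np.float32); i0=cv2.imread(f"pics/{n}0.png"); i1=camera(n)[:,:,::-1].copy(); cv2.imwrite(f"pics/{n}_now.png",i1)
    f=lambda A,B_,P:cv2.calcOpticalFlowPyrLK(A,B_,P.reshape(-1,1,2),None,winSize=(11,11),maxLevel=2)[0][:,0]
    m=f(i0,i1,px); back=f(i1,i0,m); ok=np.linalg.norm(back-px,axis=1)<1
    print(n,(m-px).round(1).tolist(),ok); obs.append((camera_params(n),np.array(k)[ok],m[ok]))
x,r=fit(obs,lid,[.5348,-.1788,.06,1.4725,-.45]);print("lid",x.round(4),np.degrees(x[3:]).round(1),"\n",np.abs(r).round(1).tolist())
s=state();print(s["tool_pos"],s["width"])
E
python3 m4.py
```

```text
scene [[0.8999999761581421, -0.4000000059604645], [2.5, -5.900000095367432], [-33.599998474121094, -24.799999237060547], [1.0, -0.4000000059604645]] [ True False False  True]
side [[0.10000000149011612, 0.10000000149011612], [0.5, -2.5999999046325684], [33.099998474121094, 1.2999999523162842]] [ True False False]
lid [ 0.5333 -0.1809  0.0895  1.4657 -0.093 ] [84.  -5.3] 
 [[0.6, 0.3], [0.4, 0.3], [1.1, 0.1]]
[ 0.53387032 -0.19443722  0.10729518] 0.01979970471186348
```

>>> {"op": "play_rows", "data": {
  "plan": [0,-0.1,-0.3,0,1,0,-0.1,-0.3,0,1,0,-0.1,-0.3,0,1,0,0,0,0,1]
}}

```text
time: 14.8
tool_pos: [0.534, -0.1928, 0.1166]
tcp_rot: [3.134, -0.157, 0.004]
force: [-2.4, -7.6, 10.9]
width: 0.0166
grasp_force: 58.3
```

```bash
python3 m4.py
```

```text
scene [[0.4000000059604645, -0.20000000298023224], [3.299999952316284, -8.899999618530273], [-33.099998474121094, -23.799999237060547], [0.699999988079071, -0.0]] [ True False False  True]
side [[-0.10000000149011612, 0.30000001192092896], [0.699999988079071, -2.9000000953674316], [33.0, 1.2999999523162842]] [ True False False]
lid [ 0.5332 -0.1786  0.0935  1.464  -0.0559] [83.9 -3.2] 
 [[0.5, 0.3], [0.4, 0.3], [0.9, 0.1]]
[ 0.53402316 -0.19281194  0.11639545] 0.016787575185099653
```

>>> {"op": "play_rows", "data": {
  "plan": [0,0,-0.3,0,1,0,0,-0.3,0,1,0,0,-0.3,0,1,0,0,-0.3,0,1,0,0,0,0,1]
}}

```text
time: 15.4
tool_pos: [0.5342, -0.1906, 0.1281]
tcp_rot: [3.137, -0.155, 0.003]
force: [-0.6, -0.7, 9.8]
width: 0.0132
grasp_force: 59.4
```

>>> {"op": "play_rows", "data": {
  "plan": [0,0,-0.3,0,1,0,0,-0.3,0,1,0,0,0,0,1]
}}

```text
time: 15.7
tool_pos: [0.5332, -0.1901, 0.1325]
tcp_rot: [3.138, -0.154, -0.001]
force: [0.6, 0.6, -3.2]
width: 0.0125
grasp_force: 58.4
```

```bash
python3 m4.py
```

```text
scene [[0.4000000059604645, -0.10000000149011612], [7.0, -14.600000381469727], [-6.800000190734863, 4.5], [0.6000000238418579, 0.30000001192092896]] [False False False False]
side [[-0.4000000059604645, 0.6000000238418579], [0.800000011920929, -2.9000000953674316], [32.79999923706055, 1.600000023841858]] [ True False False]Traceback (most recent call last):
  File "m4.py", line 11, in <module>
    x,r=fit(obs,lid,[.5348,-.1788,.06,1.4725,-.45]);print("lid",x.round(4),np.degrees(x[3:]).round(1),"\n",np.abs(r).round(1).tolist())
        ~~~^^^^^^^^^^^^^^^^^^^^^^^^^^^^^^^^^^^^^^^^
  File "h.py", line 10, in fit
    s=least_squares(res,x0,loss="soft_l1"); return s.x,res(s.x).reshape(-1,2)
    return func(*args, **kwargs)
    vector_fun = VectorFunction(
        fun_wrapped,
    ...<6 lines>...
        workers=workers
    )
    self._update_fun()
    ~~~~~~~~~~~~~~~~^^
    self.f = self.fun_wrapped(xp_copy(self.x))
             ~~~~~~~~~~~~~~~~^^^^^^^^^^^^^^^^^
    return np.atleast_1d(self.fun(x))
                         ~~~~~~~~^^^
    return self.f(x, *self.args, **self.kwargs)
           ~~~~~~^^^^^^^^^^^^^^^^^^^^^^^^^^^^^^
  File "h.py", line 9, in res
    r,t=f(x); return np.concatenate([(proj(p,np.array(k)@r.T+t)-px).ravel() for p,k,px in obs])
                                      ~~~~^^^^^^^^^^^^^^^^^^^^^
  File "h.py", line 5, in proj
    return cv2.projectPoints(np.atleast_2d(np.array(X,float)),cv2.Rodrigues(p["R"])[0],p["t"],p["K"],p["dist_coeffs"])[0][:,0]
           ~~~~~~~~~~~~~~~~~~~~~~~~~~~~~~~~~~~~~~~~~~~~~~~~~~~~~~~~~~~~~~~~~~~~~~~~~~~~~~~~~~~~~~~~~~~~~~~~~~~~~~~~~~~~~~^^^^^
TypeError: 'NoneType' object is not subscriptable
```

The force is −3.2 N, so the lid's weight hangs on the gripper. I'll lift it clear.

>>> {"op": "play_rows", "data": {
  "plan": [0,0,-0.4,0,1,0,0,-0.8,0,1,0,0,-1.5,0,1,0,0,-2,0,1,0,0,-2,0,1,0,0,-2,0,1,0,0,-1.2,0,1,0,0,0,0,1,0,0,0,0,1],
  "force": 80
}}

```text
time: 16.7
tool_pos: [0.5333, -0.19, 0.2314]
tcp_rot: [3.138, -0.154, -0.0]
force: [-0.0, 0.0, -4.3]
width: 0.0127
grasp_force: 78.8
```

```bash
python3 - <<'E'
from plant import *
from h import *
import pickle
s=state();print(s["tool_pos"],s["width"],s["force"],s["ft_torque"])
p=camera_params("wrist");im=camera("wrist")[:,:,::-1].copy();cv2.imwrite("pics/w8.png",im);pickle.dump((s,p),open("w8.pkl","wb"))
# bright-yellow panel mask -> outline
hsv=cv2.cvtColor(im,40);m=cv2.inRange(hsv,(18,40,150),(35,150,255))
m=cv2.morphologyEx(m,cv2.MORPH_OPEN,np.ones((5,5)))
n,l,st,ce=cv2.connectedComponentsWithStats(m);i=np.argsort(-st[1:,4])[:4]+1;print(st[i].tolist())
for j in i[:2]:
    cn=max(cv2.findContours((l==j).astype(np.uint8),0,2)[0],key=cv2.contourArea);print(cv2.approxPolyDP(cn,4,True)[:,0].tolist())
# predicted corners if level, TCP at 33mm..45 mm above origin
r=R.from_rotvec(s["tcp_rot"]).as_matrix();yaw=np.arctan2(r[1,1],r[0,1])
yaw+=np.pi*(yaw<0)
a,b,h=.075,.0995,.013
k=np.array([(a,-b,h),(-a,-b,h),(-a,b,h),(a,b,h),(.007,-.05,.051),(-.007,-.05,.051)])
for d in (.035,.045):print(d,proj(p,k@R.from_euler("z",yaw).as_matrix().T+s["tool_pos"]-[0,0,d]).round(0).tolist())
E
```

```text
[ 0.53330827 -0.18996855  0.23137496] 0.012662618288831919 [-0.03541469  0.04547103 -4.27819296] [ 0.01566873 -0.00899902 -0.06217915]
[[112, 45, 286, 229, 42642], [0, 119, 60, 137, 2171], [0, 0, 48, 27, 910], [0, 209, 19, 33, 391]]
[[397, 51], [334, 51], [333, 45], [325, 50], [113, 50], [138, 273], [171, 259], [186, 268], [197, 267], [196, 248], [191, 247], [196, 238], [188, 241], [168, 228], [190, 220], [194, 191], [240, 190], [240, 156], [249, 144], [264, 144], [270, 150], [273, 186], [289, 188], [311, 202], [323, 201], [327, 194], [352, 196], [352, 213], [365, 223], [362, 256], [354, 264], [370, 270]]
[[0, 119], [5, 140], [0, 157], [17, 173], [10, 187], [0, 188], [0, 201], [19, 196], [32, 200], [42, 215], [38, 229], [48, 227], [52, 232], [0, 249], [3, 255], [57, 239], [59, 233]]
0.035 [[97.0, 44.0], [411.0, 44.0], [368.0, 375.0], [142.0, 375.0], [235.0, 159.0], [271.0, 159.0]]
0.045 [[107.0, 49.0], [401.0, 49.0], [362.0, 362.0], [147.0, 362.0], [237.0, 155.0], [270.0, 155.0]]
```

```bash
python3 - <<'E'
from h import *
import pickle
s,p=pickle.load(open("w8.pkl","rb"))
r=R.from_rotvec(s["tcp_rot"]).as_matrix()
yaw=np.arctan2(r[1,1],r[0,1]); yaw+=np.pi*(yaw<0); print("tool yaw",np.degrees(yaw))
a,b,h=.075,.0995,.013
Rw=R.from_euler("z",yaw)
def res(x): # offset in lid axes, tilts, yaw err, edge params
    rr=(Rw*R.from_rotvec(x[3:6])).as_matrix(); t=s["tool_pos"]+Rw.as_matrix()@x[:3]
    k=np.array([(a,-b,h),(-a,-b,h),(a,x[6],h),(-a,x[7],h)])
    return np.r_[(proj(p,k@rr.T+t)-[(112.5,49),(398,50),(137.5,273),(370.5,270)]).ravel(),x[3:6]/.02, x[0]/.002]
x=least_squares(res,[0,0,-.05,0,0,0,.05,.05]).x; print("off mm",x[:3]*1e3,"rot deg",np.degrees(x[3:6]),res(x).round(1))
# rail end check
m=cv2.imread("pics/w8.png");g=m.mean(2);rr=(Rw*R.from_rotvec(x[3:6])).as_matrix();t=s["tool_pos"]+Rw.as_matrix()@x[:3]
print(proj(p,np.array([(.007,-.05,.051),(-.007,-.05,.051),(0,-.05,.013)])@rr.T+t).round(1).tolist())
print("col255",g[130:175,255].astype(int).tolist());print("row165",g[165,225:290].astype(int).tolist())
s3,p3=pickle.load(open("w3.pkl","rb"))
A,B=.073,.0955
K=[(-A,B,.06),(A,B,.06),(A,-B,.06),(-A,-B,.06)]
y,q=fit([(p3,K,np.float32([(187,125.5),(327.5,125),(319,284),(199.5,289)]))],box,[.565,.13,-1.37]);print("box w3",y,np.degrees(y[2]),q.round(1).tolist())
i3=cv2.cvtColor(cv2.imread("pics/w3.png"),40)
for row in (150,200): print(row,i3[row,180:215,2].tolist(),i3[row,305:335,2].tolist())
E
```

```text
tool yaw 84.3948090008698
off mm [  0.2498458   -0.57557798 -49.13758244] rot deg [ 0.0950288   0.41303125 -0.39692015] [-0.2 -0.3 -0.2  0.3  0.3 -0.   0.3  0.   0.1  0.4 -0.3  0.1]
[[237.0, 152.4], [269.1, 152.6], [254.3, 144.1]]
col255 [189, 190, 190, 186, 190, 189, 189, 188, 188, 188, 186, 184, 183, 186, 172, 122, 23, 23, 26, 20, 26, 29, 23, 32, 48, 54, 60, 59, 67, 66, 64, 66, 62, 66, 62, 67, 63, 68, 64, 66, 66, 66, 64, 62, 64]
row165 [213, 213, 214, 213, 215, 214, 213, 213, 215, 213, 213, 213, 212, 213, 214, 194, 70, 51, 55, 60, 68, 65, 67, 66, 68, 64, 63, 66, 66, 66, 67, 66, 67, 66, 62, 67, 65, 66, 67, 62, 64, 64, 64, 67, 61, 55, 48, 57, 172, 178, 179, 180, 184, 183, 186, 188, 188, 189, 189, 191, 192, 194, 191, 192, 190]
box w3 [ 0.56703174  0.12655075 -1.36696902] -78.3215553690569 [[-0.9, -0.0], [1.1, -1.2], [1.0, 4.0], [-1.4, 0.3]]
150 [235, 235, 236, 232, 229, 226, 224, 236, 253, 254, 254, 254, 254, 254, 244, 146, 97, 99, 99, 105, 99, 103, 106, 119, 252, 254, 253, 254, 254, 254, 254, 254, 216, 231, 238] [254, 254, 254, 254, 254, 134, 105, 103, 102, 101, 103, 99, 101, 104, 209, 249, 251, 250, 250, 250, 250, 236, 222, 223, 224, 223, 223, 222, 223, 222]
200 [245, 244, 243, 243, 243, 243, 244, 243, 243, 243, 249, 254, 254, 254, 254, 254, 207, 123, 76, 80, 98, 102, 107, 107, 107, 112, 127, 131, 129, 132, 135, 133, 134, 185, 186] [148, 150, 141, 110, 106, 105, 97, 98, 99, 69, 97, 118, 129, 129, 130, 250, 249, 248, 213, 208, 211, 212, 209, 212, 209, 214, 217, 216, 218, 218]
```

```bash
python3 - <<'E'
from h import *
import pickle
s3,p3=pickle.load(open("w3.pkl","rb")); s1,p1=pickle.load(open("w1.pkl","rb"))
g=cv2.cvtColor(cv2.imread("pics/w3.png"),40)[:,:,2]; g1=cv2.cvtColor(cv2.imread("pics/w1.png"),40)[:,:,2]
print("w3 far",g[118:142,290].tolist(),"near",g[255:300,215].tolist(), g[255:300,300].tolist())
print("w1 far",g1[18:45,230].tolist(),"near",g1[175:200,215].tolist())
r,t=box([.5656,.129,np.radians(-78.93)])
for n,p in (("w3",p3),("w1",p1)):
    for y in (.0955,.0875,-.0875,-.0955): print(n,y,proj(p,np.array([(0,y,.06)])@r.T+t)[0].round(1))
E
```

```text
w3 far [239, 230, 228, 209, 212, 208, 158, 156, 245, 250, 250, 250, 249, 247, 230, 104, 132, 184, 249, 249, 249, 249, 249, 243] near [254, 254, 254, 254, 254, 253, 250, 238, 142, 112, 112, 108, 108, 103, 104, 105, 115, 121, 123, 122, 124, 128, 125, 114, 105, 103, 126, 134, 232, 253, 254, 254, 254, 251, 242, 240, 236, 238, 236, 230, 229, 235, 238, 237, 235] [194, 195, 192, 195, 191, 192, 175, 126, 114, 106, 110, 113, 113, 109, 105, 103, 105, 103, 107, 106, 111, 112, 113, 111, 98, 78, 98, 111, 138, 169, 181, 178, 178, 176, 154, 141, 141, 134, 131, 134, 130, 128, 133, 121, 123]
w1 far [204, 213, 225, 226, 221, 228, 252, 253, 253, 253, 253, 253, 206, 163, 103, 108, 99, 100, 102, 99, 90, 90, 86, 88, 120, 169, 165] near [123, 118, 103, 92, 92, 89, 98, 104, 94, 81, 129, 173, 179, 177, 175, 170, 143, 136, 182, 231, 230, 228, 231, 234, 233]
w3 0.0955 [255.7 125.5]
w3 0.0875 [255.7 133.5]
w3 -0.0875 [256.  283.6]
w3 -0.0955 [256.  289.5]
w1 0.0955 [256.8  24.1]
w1 0.0875 [256.8  32.1]
w1 -0.0875 [255.5 186.1]
w1 -0.0955 [255.4 192.2]
```

```bash
python3 - <<'E'
from plant import *
from h import *
nav(state(),[.5657,.1286,.17],101.25)
E
```

```text
spin -16.86  shift [  9.43 -30.6    6.08] t 16.75
```

>>> {"op": "play_rows", "data": {
  "plan": [0,0,0,-2.8,1,0,0,0,-5.6,1,0,0,0,-5.6,1,0,0,0,-2.86,1,0.5,-1.6,0,0,1,1,-3,0,0,1,1.2,-4,0,0,1,1.3,-4.2,0,0,1,1.3,-4.2,0,0,1,1.3,-4.2,0,0,1,1.2,-4,0,0,1,1,-3,0,0,1]
}}

```text
time: 17.95
tool_pos: [0.5636, 0.1079, 0.2311]
tcp_rot: [-3.125, -0.311, 0.001]
force: [0.0, -0.8, -2.6]
width: 0.0125
grasp_force: 78.7
```

>>> {"op": "play_rows", "data": {
  "plan": [0.4,-1.6,0,0,1,0.23,-0.8,1,0,1,0,0,2,0,1,0,0,2,0,1,0,0,1,0,1,0,0,0,0,1,0,0,0,0,1,0,0,0,0,1]
}}

```text
time: 18.75
tool_pos: [0.5667, 0.1286, 0.1726]
tcp_rot: [-3.126, -0.307, -0.002]
force: [0.8, -0.5, -2.9]
width: 0.0122
grasp_force: 78.8
```

```bash
python3 - <<'E'
from plant import *
from h import *
s=state();print(s["width"],s["force"],s["ft_torque"],s["tool_pos"])
nav(s,[.5657,.1286,.115],101.25)
# lid in view: row of panel far edge and symmetric columns
g=camera("wrist")[:,:,::-1].copy();cv2.imwrite("pics/w9.png",g);v=cv2.cvtColor(g,40)
m=cv2.inRange(v,(18,40,150),(35,150,255));n,l,st,ce=cv2.connectedComponentsWithStats(cv2.morphologyEx(m,2,np.ones((5,5))));i=np.argmax(st[1:,4])+1
cn=max(cv2.findContours((l==i).astype(np.uint8),0,2)[0],key=cv2.contourArea);print(cv2.approxPolyDP(cn,4,True)[:,0].tolist())
E
```

```text
0.012163338626743833 [ 0.84007838 -0.50474056 -2.85857886] [-0.00578628 -0.00089426  0.02838808] [0.56674707 0.12859725 0.17256302]
spin -0.02  shift [-0.11 -0.02  5.76] t 18.75
[[112, 51], [138, 273], [160, 263], [155, 257], [154, 224], [167, 224], [162, 227], [163, 260], [178, 259], [175, 225], [167, 223], [179, 223], [179, 216], [197, 219], [223, 195], [235, 197], [240, 190], [241, 151], [249, 144], [270, 150], [273, 188], [308, 178], [318, 191], [325, 218], [351, 219], [360, 225], [352, 263], [370, 269], [394, 52]]
```

>>> {"op": "play_rows", "data": {
  "plan": [-0.1,0,1.5,0,1,0,0,1.7,0,1,0,0,1.3,0,1,0,0,0.8,0,1,0,0,0.4,0,1,0,0,0,0,1,0,0,0,0,1]
}}

```text
time: 19.5
tool_pos: [0.5656, 0.1285, 0.1151]
tcp_rot: [-3.126, -0.308, -0.001]
force: [-0.3, 0.2, -2.6]
width: 0.0121
grasp_force: 78.8
```

>>> {"op": "play_rows", "data": {
  "plan": [0,0,0.2,0,1,0,0,0.2,0,1,0,0,0.2,0,1,0,0,0.1,0,1,0,0,0,0,1]
}}

```text
time: 20.0
tool_pos: [0.5652, 0.1283, 0.1074]
tcp_rot: [3.126, 0.308, -0.0]
force: [-0.9, 0.0, -3.5]
width: 0.0124
grasp_force: 78.8
```

>>> {"op": "play_rows", "data": {
  "plan": [0,0,0.15,0,1,0,0,0.15,0,1,0,0,0,0,1]
}}

```text
time: 20.3
tool_pos: [0.5651, 0.1283, 0.1044]
tcp_rot: [3.126, 0.308, -0.001]
force: [0.1, 1.1, -2.9]
width: 0.0123
grasp_force: 78.8
```

>>> {"op": "play_rows", "data": {
  "plan": [0,0,0.1,0,1,0,0,0.1,0,1,0,0,0,0,1]
}}

```text
time: 20.6
tool_pos: [0.5653, 0.1284, 0.1028]
tcp_rot: [3.126, 0.308, 0.0]
force: [-0.1, 0.8, -1.4]
width: 0.0123
grasp_force: 79.0
```

>>> {"op": "play_rows", "data": {
  "plan": [0,0,0.05,0,1,0,0,0.05,0,1,0,0,0,0,1]
}}

```text
time: 20.9
tool_pos: [0.5654, 0.1287, 0.1018]
tcp_rot: [-3.126, -0.308, -0.001]
force: [-0.7, 1.9, 0.8]
width: 0.0124
grasp_force: 80.0
```

>>> {"op": "play_rows", "data": {
  "plan": [0,0,0.05,0,1,0,0,0.05,0,1,0,0,0,0,1]
}}

```text
time: 21.2
tool_pos: [0.5654, 0.1288, 0.1013]
tcp_rot: [-3.126, -0.309, -0.001]
force: [-4.9, 2.0, 7.4]
width: 0.0122
grasp_force: 80.7
```

The lid is seated, with contact at the predicted height. I'll release and retreat.

>>> {"op": "play_rows", "data": {
  "plan": [0,0,0,0,1.6,0,0,0,0,2.2,0,0,0,0,3.2,0,0,0,0,4.2,0,0,0,0,4.2,0,0,-1,0,4.2,0,0,-3,0,4.2,0,0,-4,0,4.2,0,0,-4,0,4.2,-2,0,-3,0,4.2,0,0,0,0,4.2,0,0,0,0,4.2],
  "force": 20
}}

```text
time: 22.4
tool_pos: [0.5458, 0.1244, 0.2518]
tcp_rot: [3.126, 0.308, 0.003]
force: [0.2, 0.2, -0.9]
width: 0.0418
grasp_force: 0.0
```

```bash
cat > m5.py <<'E'
from plant import *
from h import *
s=state();p=camera_params("wrist");im=camera("wrist")[:,:,::-1].copy();cv2.imwrite("pics/w10.png",im);print(s["tool_pos"])
v=cv2.cvtColor(im,40);m=cv2.inRange(v,(18,40,150),(35,150,255));n,l,st,ce=cv2.connectedComponentsWithStats(cv2.morphologyEx(m,2,np.ones((5,5))));i=np.argmax(st[1:,4])+1
cn=max(cv2.findContours((l==i).astype(np.uint8),0,2)[0],key=cv2.contourArea);print(cv2.approxPolyDP(cn,3,True)[:,0].tolist())
a,b,h=.075,.0995,.013
r=R.from_euler("z",101.07,degrees=True).as_matrix()
k=np.array([(a,-b,h),(-a,-b,h),(-a,b,h),(a,b,h)])
print("pred",proj(p,k@r.T+[.5662,.1287,.053]).round(1).tolist())
E
python3 m5.py
```

```text
[0.54580634 0.12442222 0.25180918]
[[183, 63], [194, 234], [199, 234], [204, 226], [216, 225], [215, 217], [219, 216], [218, 240], [234, 240], [235, 186], [240, 183], [234, 173], [248, 166], [250, 111], [264, 113], [264, 166], [286, 161], [295, 181], [315, 185], [316, 203], [301, 206], [305, 226], [318, 234], [328, 63]]
pred [[181.6, 60.8], [328.7, 61.3], [317.4, 240.9], [192.4, 240.7]]
```

The outline matches the seated prediction. As a check, I'll press gently on the rail top with closed fingers.

>>> {"op": "play_rows", "data": {
  "plan": [2,0,3,0,0,0,0,4,0,0,0,0,3,0,0,0,0,1.5,0,0,0,0,0.5,0,0,0,0,0,0,0,0,0,0,0,0]
}}

```text
time: 23.15
tool_pos: [0.566, 0.1286, 0.132]
tcp_rot: [-3.126, -0.308, -0.003]
force: [0.7, 0.7, -0.5]
width: 0.0003
grasp_force: 0.0
```

>>> {"op": "play_rows", "data": {
  "plan": [0,0,0.2,0,0,0,0,0.2,0,0,0,0,0,0,0]
}}

```text
time: 23.45
tool_pos: [0.5654, 0.1282, 0.1268]
tcp_rot: [3.126, 0.308, 0.001]
force: [-0.3, -0.2, -0.2]
width: -0.0
grasp_force: 0.0
```

>>> {"op": "play_rows", "data": {
  "plan": [0,0,0.2,0,0,0,0,0.1,0,0,0,0,0,0,0]
}}

```text
time: 23.75
tool_pos: [0.5652, 0.1283, 0.1234]
tcp_rot: [3.126, 0.308, -0.0]
force: [0.3, 0.0, 0.6]
width: -0.0
grasp_force: 0.0
```

>>> {"op": "play_rows", "data": {
  "plan": [0,0,0.1,0,0,0,0,0,0,0]
}}

```text
time: 23.95
tool_pos: [0.5653, 0.1284, 0.1229]
tcp_rot: [3.126, 0.308, 0.0]
force: [-1.1, -0.9, 3.8]
width: 0.0002
grasp_force: 1.9
```

Contact came at TCP z = 0.123, exactly where a flush lid's rail top should be. I'll retreat and hand in.

>>> {"op": "play_rows", "data": {
  "plan": [0,0,-1,0,0,0,0,-3,0,0,0,0,-4,0,0,0,0,-4,0,0,0,0,-2,0,0,0,0,0,0,0,0,0,0,0,0]
}}

```text
time: 24.65
tool_pos: [0.5653, 0.1283, 0.2629]
tcp_rot: [3.126, 0.308, 0.001]
force: [0.3, 1.0, -0.5]
width: -0.0001
grasp_force: 0.0
```

```bash
python3 m5.py; python3 -c "
from plant import *
print(sign_off())"
```

```text
[0.56527649 0.12833442 0.26294507]
[[188, 84], [197, 251], [226, 251], [229, 236], [235, 230], [237, 199], [243, 195], [241, 183], [246, 181], [237, 171], [249, 164], [251, 130], [263, 131], [264, 165], [283, 159], [294, 182], [310, 184], [309, 201], [300, 205], [302, 225], [290, 193], [268, 180], [265, 223], [270, 225], [271, 232], [284, 236], [287, 250], [315, 251], [325, 85]]
pred [[185.6, 82.4], [325.2, 82.8], [314.8, 251.5], [195.5, 251.2]]
the job is handed in; nothing more can be done
None
```

The small bung stands upright on the rib, the lid sits flush on the box by height and outline checks, the arm never went near either cup, and the job was handed in at about 25 s; the lid slipped back onto its stand once before the second grip held.

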